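# Shake the last rolled wafer out of the dispenser tin

### The job

Pick up the red wafer tin, hold its slotted end close above the top saucer of the stack, tip it steeply slot down and shake it until the last rolled wafer inside lines up with the slot and drops out to rest on that saucer. Keep the slot within a hand's breadth of the saucer so that the wafer does not break. Then lay the empty tin back down flat where it was, and leave the saucers and everything else on the counter in their places.

Things in the scene. Friction and masses are not known exactly. Their poses are not given: they have to be found in the camera images.
- tin: Red and cream wafer tin, a closed box 170 mm long, 60 mm wide, 60 mm high, about 0.14 kg (0.10 to 0.20), walls 3 mm, the outside smooth. It lies flat on the counter; origin at its centre, 30 mm up. Axes: x runs along its length from the slotted cream end to the closed end, y across, z up out of its top side. At the start the slotted end (-x) faces roughly towards the robot.
- tin_slot (a point): Middle of the tin's only opening, on the outside of its cream end: at x -85, y 0, z -16 mm from the tin's centre in the tin's axes. The slot is 22 mm wide (along y) and 22 mm high, its lower edge level with the inside of the tin's bottom: midway across, right at the bottom edge. Inside, the tin is 54 mm wide and 54 mm high.
- wafer: Rolled wafer, a tan stick 90 mm long (its x), 16 mm thick, 14 g; origin at its centre. Starts inside the tin, along its +y side, out of sight. With the tin's bottom the lower side it slides to the slotted end once that is some 12 degrees down, and leaves if within 3 mm of the middle; else it stays beside the slot until brisk side to side shakes (tin's y; +-30 mm, 4 strokes a second) or rocking (+-35 degrees about the tin's x) shift it.
- saucer_center (a point): Centre of the inner floor of the top white saucer. Two like saucers (158 mm across, 20 mm high, inner floor flat for 88 mm across and 5 mm above the underside, rim 15 mm above the inner floor) are stacked on the counter, so this point is 10 mm above the counter and the top rim 25 mm.
- saucer_low: The lower white saucer of the stack, 158 mm across; origin at the centre of its underside.
- sugar_bowl: Bystander, not to be moved: blue lidded sugar bowl, 94 mm across, 93 mm high; origin at the centre of its underside.
- cup: Bystander, not to be moved: white espresso mug, 66 mm across, 56 mm high, its handle standing out 37 mm along its own +y; origin at the centre of its underside.
- milk_jug: Bystander, not to be moved: steel milk jug, 80 mm across, 95 mm high, its handle standing out 30 mm along its own +y; origin at the centre of its underside.
- canister: Bystander, not to be moved: green round coffee canister with a wooden lid, 98 mm across, 137 mm high; origin at the centre of its underside.
- pepper_mill: Bystander, not to be moved: dark wooden pepper mill, 54 mm across, 147 mm high; origin at the centre of its underside.
- teaspoon: Bystander, not to be moved: steel teaspoon lying flat, 135 mm long along its own x; origin under its middle.
Mind the look-alikes: they are no part of the job. Leave any pink or yellow look-alike of the part that bears saucer_center alone.

How it is judged:
On the way:
1. the wafer has dropped out of the lifted tin and lies on the top saucer (horizontal distance between wafer and saucer_center below 0.06 m and z of wafer in the frame of saucer_center between 0 and 0.045 m and height (world z) of tin above 0.06 m), for 0.2 s.
At the end, for the whole second after the job is handed in: The wafer lies still on the top saucer (its middle within 60 mm of the saucer's, 0 to 45 mm above its inner floor); the tin lies flat on the counter, still, its centre within 60 mm of where it was at the start (horizontal distance between wafer and saucer_center below 0.06 m and z of wafer in the frame of saucer_center between 0 and 0.045 m and linear speed of each of wafer, tin below 0.02 m/s and distance of tin from where it was at the start of the episode below 0.06 m and angle between tin's own x axis and vertical between 1.48 and 1.66 rad and height (world z) of tin below 0.036 m); the robot touches nothing.
It fails at once if the wafer fell too hard (faster than 2.2 m/s, as after a drop of 25 cm) (linear speed of wafer above 2.2 m/s).
It fails at once if a saucer was shifted more than 25 mm (distance of any of saucer_center, saucer_low from where it was at the start of the episode above 0.025 m).
It fails at once if a bystander was shifted more than 30 mm or knocked over (distance of any of sugar_bowl, cup, milk_jug, canister, pepper_mill, teaspoon from where it was at the start of the episode above 0.03 m or angle between any of sugar_bowl, cup, milk_jug, canister, pepper_mill, teaspoon's own z axis and vertical above 0.5 rad).
It also fails if it takes over 54 s, if anything falls off the work surface, if the arm or the gripper's body presses on something with over 40 N, if the wrist force passes 120 N, or if a joint passes its speed limit or range.

### The arm

A 6-joint arm with a two-finger parallel gripper is mounted at the origin on the work surface. World frame = base frame: x ahead of the robot, y to its left, z up, the work surface at z = 0. Lengths are in m, angles in rad, forces in N, time in s.
With the tool pointing down it reaches from about 0.275 to 1 m from the base axis. Payload 8.4 kg.
Tool frame: the origin (TCP) lies at the very end of the fingers, on their centre line; the grasp point (between the pads) lies 19 mm behind it; z points along the fingers, y is the line along which they close (so a half turn about z gives the same grasp; the last joint's range is limited). The gripper opens to 85 mm and grips with 20 to 120 N. Pads are 22 mm wide; open, the fingers measure 114 mm over their backs; the gripper's body (76 mm by 85 mm) begins 54 mm behind the grasp point. The pads swing forward as they close: fully open they stand 13 mm farther back than shut.
Start: joints at [-1.248, 0.353, 1.633, -0, 1.155, -0.002], TCP at [0.199, -0.592, 0.231] pointing down, gripper open.
Joint ranges: [-2.63, 2.63], [-0.92, 2.1], [0.06, 2.66], [-1.3, 4.44], [0, 2.69], [-3.02, 3.02]. Speed limits (rad/s): [2.22, 2.22, 2.79, 3.14, 3.14, 3.14].

### API

Orientations are given as a rotation vector (axis times angle).
In Python, from workcell import manip gives the robot as it stands.
- The arm moves only by the shell command python3 -m jog 'ROWS'. ROWS is text: rows parted by semicolons, each of 7 numbers parted by spaces: the shift along the tool's x, y, z in units of 0.06 m (1.0 is 0.06 m), then the turn, a rotation vector about the tool's x, y, z in units of 5 degrees (1.0 is 5 degrees), then the closure, from 0 (fully open) to 1 (shut). A call has 1 to 12 rows; each row shifts and turns the commanded pose from where the row before left it, along the tool's axes as they then stand; what a row does not reach is not made up. A row lasts 1/8 s, in which the tool goes at most 62.5 mm and 10.7 degrees, less where a joint would pass 70% of its speed; a pose out of reach is approached as far as the arm can. A call with a number of a shift or a turn outside -1 to 1 is refused whole. A call with a gripper value outside its range is refused whole. The fingers move at their own pace and stop on an object; the grip force is fixed at half the most. Time passes only in rows, so rows that do not move let the fingers close. It gives the time, the measured TCP pose, the force, the opening and the grip force at its end, in the units of the state.
- manip.get_state(): the state, without advancing time (a new reading comes with each control period).
- manip.snapshot(name): name is "scene" or "top"; returns the picture (480x640x3 uint8, red, green, blue); there is no depth.
- manip.camera_info(name): a dict with "fov_y" (degrees; the focal length in pixels is half the picture's height over the tangent of half this angle, whatever the lens; pixels are square), "cx", "cy" (the principal point, pixels), "T" (4x4, takes a point from camera to world coordinates). Camera axes: x right, y down, z forward; pixel columns grow to the right and rows downward; lengths in m; the calibration is good to about 2 mm. A picture is of the moment at which its call begins. camera_info takes no time and is no camera call.
- manip.sign_off(): hands the job in; it is judged then, once.
The state is a dict: "time": time; "joint_positions": joint angles; "joint_velocities": joint speeds; "effort": joint torques, N m; "ee_pos": TCP position; "tcp_rot": TCP orientation; "wrist_force": force on the tool from outside, world axes, zero at the start; "wrist_torque": the same for the moment, N m; "width": opening from 0.0 (shut) to 1.0 (fully open); "gripper_force": force on a finger pad.
Only numpy, scipy, OpenCV 4.12 (cv2) and the standard library are available. Lean on these libraries where they do the work, as an engineer would, in place of code of your own. Each camera call takes 0.05 s, during which the arm holds its last target. There are 200 camera calls.

## Working session

There is one attempt and no reset: what is moved stays moved. The work goes in short steps, Python scripts to look and compute and a shell command to move; the robot and the scene stay as the last step left them, time stands still between calls to the robot, and variables do not carry over. Pictures are saved under pics/ and viewed, at most 10 in all, crops included, and the job is handed in when it is done.

```bash
mkdir -p pics; ls; python3 - <<'E'
from workcell import manip
import cv2,numpy as np
np.set_printoptions(precision=4,suppress=True)
for n in ("scene","top"):
    im=manip.snapshot(n); cv2.imwrite(f"pics/{n}0.png",im[:,:,::-1]); print(n,manip.camera_info(n))
s=manip.get_state(); print(s)
E
```

```text
pics
scene {'fov_y': 48.261360029357554, 'cx': 314.65551063701093, 'cy': 243.0180738862591, 'T': array([[ 0.0955,  0.5828, -0.807 ,  1.4536],
       [ 0.9952, -0.0369,  0.0911, -0.1098],
       [ 0.0234, -0.8117, -0.5835,  0.798 ],
       [ 0.    ,  0.    ,  0.    ,  1.    ]])}
top {'fov_y': 50.93614514349649, 'cx': 322.0752161111615, 'cy': 245.03593427196614, 'T': array([[ 0.0225, -0.9868,  0.1603,  0.2197],
       [-0.9997, -0.022 ,  0.0051,  0.0122],
       [-0.0015, -0.1604, -0.9871,  1.5026],
       [ 0.    ,  0.    ,  0.    ,  1.    ]])}
{'time': 0.1, 'joint_positions': array([-1.2484,  0.3536,  1.6341,  0.    ,  1.1552, -0.0024]), 'joint_velocities': array([-0.001 , -0.0018, -0.0033,  0.0004, -0.0008,  0.0003]), 'effort': array([ -0.0004, -60.6361, -34.2821,   0.    ,   0.0041,  -0.    ]), 'ee_pos': array([ 0.1993, -0.5919,  0.2306]), 'tcp_rot': array([-3.099 , -0.5077,  0.0003]), 'wrist_force': array([-0.261 ,  0.5472,  0.2887]), 'wrist_torque': array([0.0072, 0.0439, 0.0064]), 'gripper_force': 0.0, 'width': 1.0001065247282919}
```

View pics/top0.png

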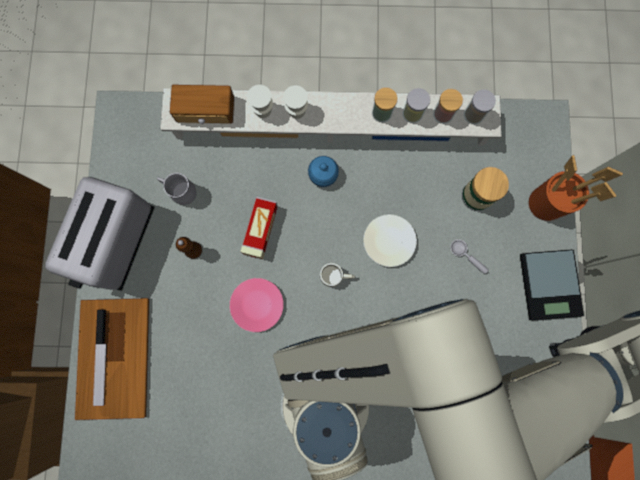

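View pics/scene0.png

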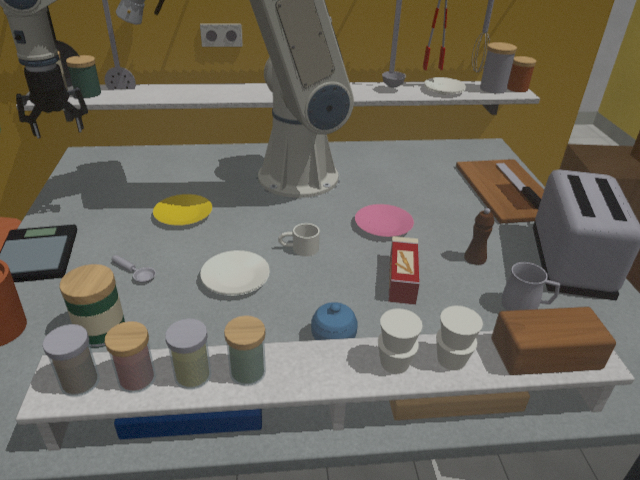

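The top view shows the red tin at (259,228), with its cream slotted end at the lower side towards the robot. The saucers are white (390,241), pink (257,304) and yellow (scene view, 183,210). The white one is meant: it is the stacked white pair, and pink and yellow are look-alikes. The cup is at (334,274) and the sugar bowl at (323,171).

```bash
cat > h.py <<'E'
from workcell import manip
import cv2,numpy as np
np.set_printoptions(precision=4,suppress=True)
def K(n):
    c=manip.camera_info(n); return 240/np.tan(np.radians(c['fov_y'])/2),c['cx'],c['cy'],c['T']
def ray(n,uv,z):
    f,cx,cy,T=K(n); uv=np.atleast_2d(uv).astype(float)
    d=np.c_[(uv[:,0]-cx)/f,(uv[:,1]-cy)/f,np.ones(len(uv))]@T[:3,:3].T
    return T[:3,3]+d*((z-T[2,3])/d[:,2])[:,None]
def proj(n,P):
    f,cx,cy,T=K(n); q=(np.atleast_2d(P)-T[:3,3])@T[:3,:3]
    return np.c_[f*q[:,0]/q[:,2]+cx,f*q[:,1]/q[:,2]+cy]
def blob(m,box):
    x0,y0,x1,y1=box; k=np.zeros(m.shape,np.uint8); k[y0:y1,x0:x1]=m[y0:y1,x0:x1]*255
    cs,_=cv2.findContours(k,cv2.RETR_EXTERNAL,cv2.CHAIN_APPROX_NONE); return max(cs,key=cv2.contourArea)[:,0,:]
E
python3 - <<'E'
from h import *
im=cv2.imread('pics/top0.png'); hsv=cv2.cvtColor(im,cv2.COLOR_BGR2HSV); H,S,V=[hsv[...,i].astype(int) for i in range(3)]
# tin: red or cream
red=((H<8)|(H>172))&(S>120)&(V>60); cream=(H>10)&(H<35)&(S>35)&(V>120)
c=blob(red|cream,(232,190,285,265)); w=ray('top',c,.06)[:,:2]
r=cv2.minAreaRect((w*1000).astype(np.float32)); print('tin rect',r, cv2.boxPoints(r).round(1).tolist(), cv2.boxPoints(cv2.minAreaRect(c)).tolist())
c=blob((S<60)&(V>165),(355,205,425,275)); w=ray('top',c,.025)[:,:2]; print('saucer',cv2.minEnclosingCircle((w*1000).astype(np.float32)),cv2.fitEllipse((w*1000).astype(np.float32)))
for n,uv,z in (('bowl',(323,170),.06),('cup',(332,273),.056),('cuphandle',(354,277),.04),('canister lid',(491,183),.137),('mill',(183,242),.147),('jug',(178,186),.095),('shelf front',[(165,132),(330,134),(498,137)],.1)): print(n,ray('top',uv,z))
big=cv2.resize(im[190:300,225:435],None,fx=3.8,fy=3.8,interpolation=cv2.INTER_CUBIC); cv2.imwrite('pics/crop1.png',big)
si=cv2.imread('pics/scene0.png'); 
E
```

```text
tin rect ((512.3867797851562, 203.84254455566406), (63.31025314331055, 144.96656799316406), 76.89370727539062) [[434.6000061035156, 189.39999389648438], [575.7999877929688, 156.60000610351562], [590.2000122070312, 218.1999969482422], [449.0, 251.10000610351562]] [[242.45285034179688, 244.4151153564453], [255.88681030273438, 197.39625549316406], [276.4905700683594, 203.2830352783203], [263.0566101074219, 250.30189514160156]]
saucer ((480.5904541015625, -179.3837890625), 79.51337432861328) ((480.1163330078125, -179.59214782714844), (154.775146484375, 155.92628479003906), 34.21644973754883)
bowl [[0.6799 0.022  0.06  ]]
cup [[ 0.3736 -0.0107  0.056 ]]
cuphandle [[ 0.3651 -0.0752  0.04  ]]
canister lid [[ 0.6279 -0.4496  0.137 ]]
mill [[0.4398 0.3989 0.147 ]]
jug [[0.6116 0.4391 0.095 ]]
shelf front [[ 0.7724  0.4869  0.1   ]
 [ 0.7769  0.0037  0.1   ]
 [ 0.7784 -0.4869  0.1   ]]
```

View pics/crop1.png

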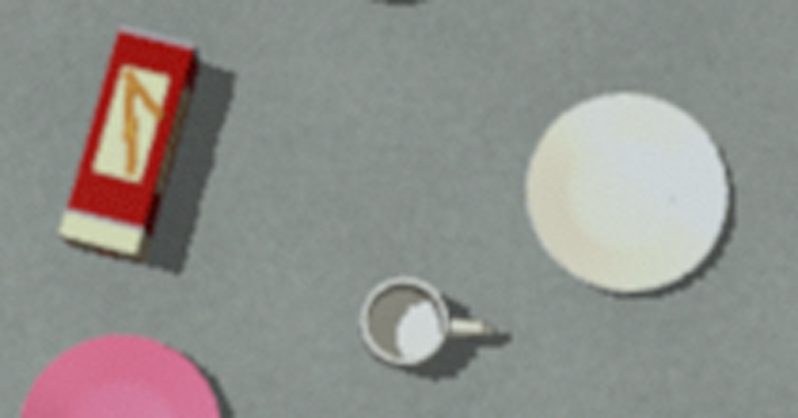

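The crop confirms the tin's cream end faces the robot, the white saucer is at (390,241), and the cup lies between them, nearer the robot. Next I'll get the tin's pose from its top-face corners.

```bash
python3 - <<'E'
from h import *
from scipy.spatial.transform import Rotation as R
c=np.array([(120,28),(197,47),(140,254),(62,236)])/3.8+[225,190]-.37
w=ray('top',c,.06)[:,:2]; print(w)  # farL farR nearR nearL
print('len',np.linalg.norm(w[0]-w[3]),np.linalg.norm(w[1]-w[2]),'wid',np.linalg.norm(w[0]-w[1]),np.linalg.norm(w[3]-w[2]))
cen=w.mean(0); ax=(w[0]+w[1]-w[2]-w[3]); yaw=np.degrees(np.arctan2(ax[1],ax[0])); print('cen',cen,'yaw',yaw)
cy=yaw
a=np.radians(yaw); X=np.array([np.cos(a),np.sin(a),0]);Y=np.array([-X[1],X[0],0])
P=[np.r_[cen,0]+sx*.085*X+sy*.03*Y+[0,0,z] for z in(.06,0) for sx,sy in((1,1),(1,-1),(-1,-1),(-1,1))]
im=cv2.imread('pics/scene0.png')
for u in proj('scene',P): cv2.circle(im,tuple(int(round(t*1)) for t in u),1,(0,255,0),-1)
s=proj('scene',[.4803-.079,-.1795,.025]);
for t in np.linspace(0,6.28,40):
  u=proj('scene',[.4803+.079*np.cos(t),-.1795+.079*np.sin(t),.025])[0]; cv2.circle(im,tuple(u.round().astype(int)),1,(0,0,255),-1)
cv2.imwrite('pics/chk.png',cv2.resize(im[215:330,190:440],None,fx=3.2,fy=3.2))
s=manip.get_state(); r=R.from_rotvec(s['tcp_rot']); print(r.as_matrix())
E
```

```text
[[0.593  0.217 ]
 [0.5792 0.1567]
 [0.4166 0.1941]
 [0.4291 0.2541]]
len 0.16806239563290967 0.16685439600571675 wid 0.06182326484722689 0.0612850809662169
cen [0.5045 0.2054] yaw -12.843921016441914
[[ 0.9477  0.3191 -0.0004]
 [ 0.3191 -0.9477  0.0012]
 [ 0.     -0.0013 -1.    ]]
```

View pics/chk.png

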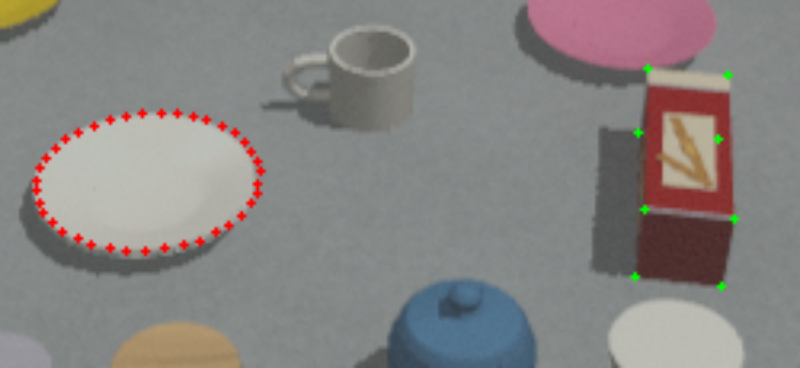

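Both views agree to about 2 px: tin centre (0.505, 0.205), yaw −12.8°, and measured size 168×61 mm against 170×60. I'll turn the tool to align with the tin, then travel.

```bash
python3 -m jog '0 0 0 0 0 1 0; 0 0 0 0 0 1 0; 0 0 0 0 0 1 0; 0 0 0 0 0 1 0; 0 0 0 0 0 1 0; 0 0 0 0 0 1 0; 0 0 0 0 0 0.28 0; 0.1 -0.5 0 0 0 0 0; 0.11 -0.7 0 0 0 0 0; 0.11 -0.8 0 0 0 0 0; 0.11 -0.8 0 0 0 0 0; 0.11 -0.8 0 0 0 0 0'
cat > goto.py <<'E'
import sys; from h import *
from scipy.spatial.transform import Rotation as R
s=manip.get_state(); r=R.from_rotvec(s['tcp_rot']); a=np.radians(-12.8)
D=R.from_matrix(np.array([[np.cos(a),np.sin(a),0],[np.sin(a),-np.cos(a),0],[0,0,-1]]))
print('t',s['time'],'pos',s['ee_pos'],'q',s['joint_positions'],'w',s['width'],s['gripper_force'])
if len(sys.argv)>3:
    t=np.array(list(map(float,sys.argv[1:4])))
    tilt=float(sys.argv[4]) if len(sys.argv)>4 else 0   # + = slot end down
    D=D*R.from_rotvec([0,np.radians(tilt),0])
    # report shift units in the present tool axes, then turn units
    print('shift',r.inv().apply(t-s['ee_pos'])/.06,'turn',np.degrees((r.inv()*D).as_rotvec())/5)
E
python3 goto.py .505 .205 .14
```

```text
time: 1.6
ee_pos: [0.2791, -0.3874, 0.2312]
tcp_rot: [-3.122, 0.348, -0.0]
wrist_force: [-0.1, 0.3, 0.7]
width: 1.0
gripper_force: 0.0
t 1.6 pos [ 0.2791 -0.3874  0.2312] q [-0.9496  0.1212  1.939   0.0002  1.0813  0.8434] w 1.0004559749936437 0.0
shift [  1.4955 -10.4593   1.5213] turn [-0.0013 -0.001   0.0134]
```

```bash
python3 -m jog '0.13 -0.9 0.1 0 0 0 0; 0.13 -0.9 0.1 0 0 0 0; 0.13 -0.9 0.1 0 0 0 0; 0.13 -0.9 0.1 0 0 0 0; 0.13 -0.9 0.1 0 0 0 0; 0.13 -0.9 0.1 0 0 0 0; 0.13 -0.9 0.1 0 0 0 0; 0.13 -0.9 0.2 0 0 0 0; 0.13 -0.9 0.2 0 0 0 0; 0.13 -0.9 0.2 0 0 0 0; 0.13 -0.9 0.2 0 0 0 0; 0.1 -0.5 0 0 0 0 0'; python3 goto.py .505 .205 .012
```

```text
time: 3.1
ee_pos: [0.5066, 0.2017, 0.1402]
tcp_rot: [3.122, -0.345, -0.002]
wrist_force: [-0.3, -0.7, 0.1]
width: 1.001
gripper_force: 0.0
t 3.1 pos [0.5066 0.2017 0.1402] q [0.376  0.3386 1.8856 0.0002 0.9185 2.1668] w 1.0014797701951388 0.0
shift [-0.0354 -0.0496  2.1368] turn [0.0056 0.0122 0.0368]
```

```bash
python3 -m jog '-0.04 -0.05 0.4 0 0 0.04 0; 0 0 0.5 0 0 0 0; 0 0 0.5 0 0 0 0; 0 0 0.4 0 0 0 0; 0 0 0.34 0 0 0 0; 0 0 0 0 0 0 0; 0 0 0 0 0 0 0.4; 0 0 0 0 0 0 1; 0 0 0 0 0 0 1; 0 0 0 0 0 0 1; 0 0 0 0 0 0 1; 0 0 0 0 0 0 1'; python3 goto.py .505 .205 .012
```

```text
time: 4.6
ee_pos: [0.5056, 0.2031, 0.0139]
tcp_rot: [-3.121, 0.355, -0.002]
wrist_force: [-0.4, -0.7, 6.9]
width: 0.696
gripper_force: 64.9
t 4.6 pos [0.5056 0.2031 0.0139] q [ 0.3792  0.5322  1.9514 -0.      0.6562  2.1766] w 0.6955191899978885 64.9078917503357
shift [-0.0174 -0.029   0.0321] turn [-0.0114 -0.0168 -0.0365]
```

Gripped: opening 0.696×85 = 59 mm, as it should be for the tin. I'll lift it and carry it above the saucer.

```bash
python3 -m jog '0 0 -0.4 0 0 0 1; 0 0 -0.8 0 0 0 1; 0 0 -0.9 0 0 0 1; 0 0.3 -0.9 0 0 0 1; 0.1 0.6 -0.7 0 0 0 1; 0.1 0.8 -0.3 0 0 0 1; 0.1 0.8 0 0 0 0 1; 0.1 0.8 0 0 0 0 1; 0.1 0.8 0 0 0 0 1; 0.1 0.8 0 0 0 0 1; 0.1 0.8 0 0 0 0 1; 0.1 0.5 0 0 0 0 1';  python3 goto.py .520 -.1885 .24 65
```

```text
time: 6.1
ee_pos: [0.4672, -0.1724, 0.2531]
tcp_rot: [3.121, -0.357, 0.0]
wrist_force: [0.4, 0.5, -1.1]
width: 0.693
gripper_force: 65.0
t 6.1 pos [ 0.4672 -0.1724  0.2531] q [-0.3563  0.1313  1.8747 -0.0003  1.1354  1.4426] w 0.6929780015129899 65.00255942344666
shift [0.9178 0.0628 0.2182] turn [ 0.0327 12.998  -0.0453]
```

```bash
python3 -m jog '0.5 0.03 0.1 0 0.5 0 1; 0.4 0.03 0.1 0 1 0 1; 0 0 0 0 1 0 1; 0 0 0 0 1 0 1; 0 0 0 0 1 0 1; 0 0 0 0 1 0 1; 0 0 0 0 1 0 1; 0 0 0 0 1 0 1; 0 0 0 0 1 0 1; 0 0 0 0 1 0 1; 0 0 0 0 1 0 1; 0 0 0 0 1 0 1';  python3 goto.py .520 -.1885 .157 65; python3 - <<'E'
from h import *
for n in('scene',): im=manip.snapshot(n)[:,:,::-1]; cv2.imwrite('pics/s1.png',im)
E
```

```text
time: 7.6
ee_pos: [0.5261, -0.1691, 0.242]
tcp_rot: [2.834, -0.289, 1.226]
wrist_force: [0.6, 0.8, -1.1]
width: 0.693
gripper_force: 65.0
t 7.6 pos [ 0.5261 -0.1691  0.242 ] q [-0.4429 -0.0119  2.3482  1.511   0.2098 -0.0904] w 0.6925421462624295 64.99528884887695
shift [-1.0476  0.3893  0.9355] turn [-0.5782  3.6879 -0.1191]
```

View pics/s1.png

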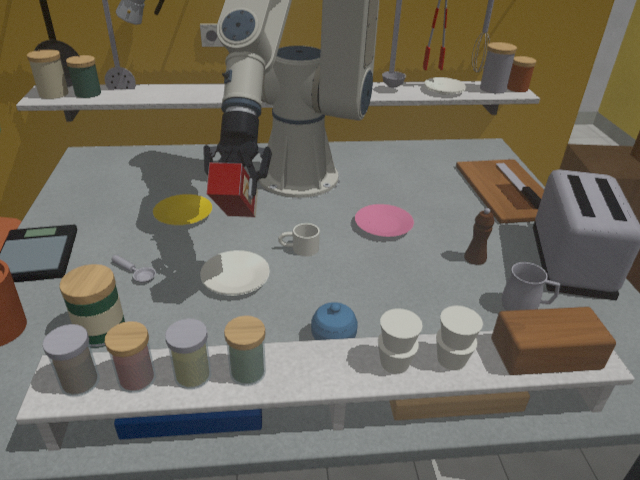

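The scene view shows the tin held and tipped about 45°, with its closed end at (230,190). The wrist is halfway through its flip past the singularity (q4 = 1.5, q5 = 0.2). I'll finish the turn in the same sense.

```bash
python3 -m jog '0 0 0 -0.1 0.6 0 1; 0 0 0 -0.1 0.6 0 1; 0 0 0 -0.1 0.6 0 1; 0 0 0 -0.1 0.6 0 1; 0 0 0 -0.1 0.6 0 1; 0 0 0 -0.1 0.6 0 1; 0 0 0 0 0 0 1; 0 0 0 0 0 0 1';  python3 goto.py .520 -.1885 .157 65
```

```text
time: 8.65
ee_pos: [0.5278, -0.1648, 0.2416]
tcp_rot: [2.598, -0.296, 1.566]
wrist_force: [0.4, -0.1, -1.5]
width: 0.696
gripper_force: 65.0
t 8.65 pos [ 0.5278 -0.1648  0.2416] q [-0.4264  0.0992  2.5173  2.7773  0.578  -1.3446] w 0.6963536265284175 64.96087789535522
shift [-1.2574  0.441   0.6198] turn [-0.1904  0.5945 -0.1601]
```

```bash
python3 -m jog '-0.2 0.07 0.1 -0.1 0.15 -0.08 1; -0.2 0.07 0.1 -0.1 0.15 -0.08 1; -0.2 0.07 0.1 0 0.15 0 1; -0.2 0.07 0.1 0 0.15 0 1; -0.2 0.07 0.1 0 0 0 1; -0.2 0.07 0.1 0 0 0 1; 0 0 0 0 0 0 1; 0 0 0 0 0 0 1';  python3 goto.py .520 -.1885 .157 65;python3 - <<'E'
from h import *
n='scene'; im=manip.snapshot(n)[:,:,::-1]; cv2.imwrite('pics/s2.png',np.ascontiguousarray(cv2.resize(im[120:340,140:400],None,fx=2.5,fy=2.5)))
E
```

```text
time: 9.65
ee_pos: [0.523, -0.1895, 0.1615]
tcp_rot: [2.534, -0.285, 1.618]
wrist_force: [-0.2, 0.6, -1.1]
width: 0.696
gripper_force: 65.0
t 9.65 pos [ 0.523  -0.1895  0.1615] q [-0.5062  0.4585  2.567   2.8427  1.0253 -1.5342] w 0.6961046194984688 65.0228476524353
shift [-0.0899 -0.0061 -0.0157] turn [ 0.0163 -0.0243  0.0037]
```

View pics/s2.png

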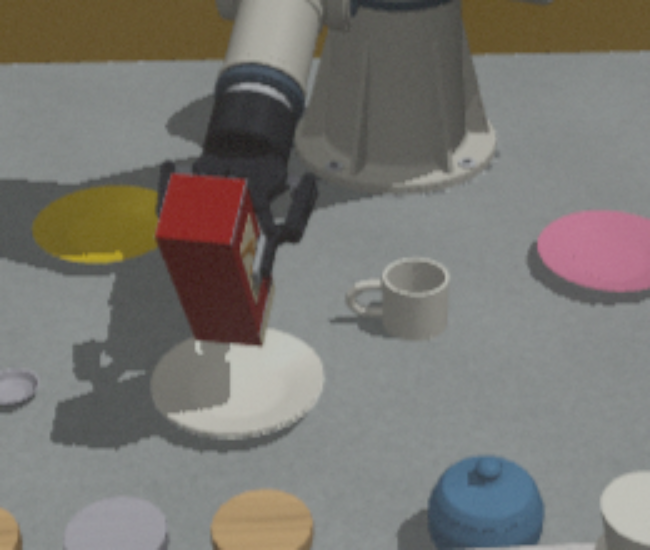

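The scene crop shows the tin's slot end hanging over the white saucer, with nothing on the saucer yet and the cup and spoon clear. I'll shake along y.

```bash
python3 -m jog '-0.07 0.5 0 0 0 0 1; 0 -0.5 0 0 0 0 1; 0 -0.5 0 0 0 0 1; 0 0.5 0 0 0 0 1; 0 0.5 0 0 0 0 1; 0 -0.5 0 0 0 0 1; 0 -0.5 0 0 0 0 1; 0 0.5 0 0 0 0 1; 0 0 0 0 0 0 1; 0 0 0 0 0 0 1'; cat > waf.py <<'E'
import sys; from h import *
for n in('scene','top'):
    im=np.ascontiguousarray(manip.snapshot(n)[:,:,::-1]); hsv=cv2.cvtColor(im,cv2.COLOR_BGR2HSV).astype(int); H,S,V=hsv[...,0],hsv[...,1],hsv[...,2]
    cv2.imwrite(f'pics/{n}_{sys.argv[1]}.png',im)
    t=np.linspace(0,6.28,60); k=np.zeros(im.shape[:2],np.uint8)
    cv2.fillPoly(k,[proj(n,np.c_[.480+.075*np.cos(t),-.1795+.075*np.sin(t),.02+0*t]).astype(np.int32)],1)
    m=(k>0)&(H>8)&(H<28)&(S>75)&(V>70); print(n,'tan px',m.sum(),end=' ')
    if m.sum()>15:
        v,u=np.nonzero(m); print(ray(n,[u.mean(),v.mean()],.018),'u',u.min(),u.max(),'v',v.min(),v.max(),end='')
    print()
E
python3 waf.py a; python3 goto.py .520 -.1885 .157 65
```

```text
time: 10.95
ee_pos: [0.5207, -0.1896, 0.1577]
tcp_rot: [2.533, -0.286, 1.617]
wrist_force: [-0.3, 0.6, -1.2]
width: 0.694
gripper_force: 65.6
scene tan px 217 [[ 0.4706 -0.1753  0.018 ]] u 221 256 v 263 277
top tan px 186 [[ 0.5183 -0.1975  0.018 ]] u 376 407 v 215 240
t 11.05 pos [ 0.5206 -0.1895  0.1574] q [-0.5086  0.4747  2.5718  2.8457  1.0451 -1.5419] w 0.6966948438710598 65.62045812606812
shift [-0.0113 -0.0145 -0.0091] turn [ 0.035  -0.0208  0.002 ]
```

```bash
python3 -c "
import cv2,numpy as np
a=cv2.imread('pics/scene_a.png')[210:310,170:300];b=cv2.imread('pics/top_a.png')[180:280,340:440]
cv2.imwrite('pics/a2.png',np.hstack([cv2.resize(a,(520,400)),cv2.resize(b,(280,400)[:1]+(280,)) if 0 else cv2.resize(b,(280,400))]))"
```

```text
(no output)
```

View pics/a2.png

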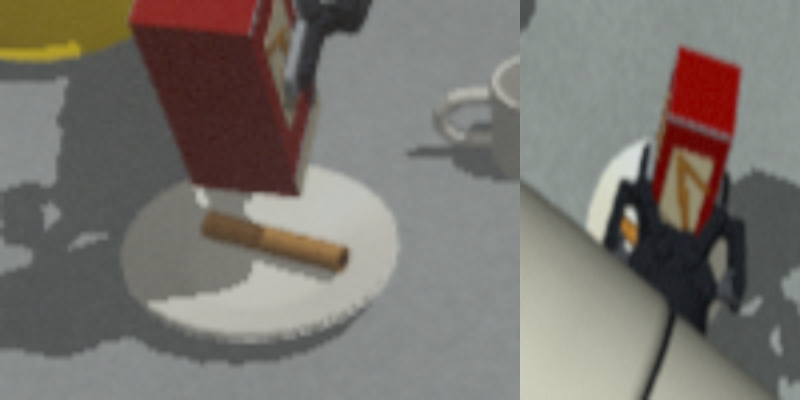

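The crop shows the wafer lying flat on the white saucer, measured at (0.471, −0.175), about 10 mm from its centre. The lifted-tin condition is met. Next I'll raise the tin and tip it back level.

```bash
python3 -m jog '0.2 0 -0.1 0 0 0 1; 0.3 0 -0.14 0 0 0 1; 0.4 0 -0.18 0 0 0 1; 0.4 0 -0.18 0 0 0 1; 0.2 0 -0.1 0 -0.5 0 1; 0 0 0 0 -0.6 0 1; 0 0 0 0 -0.6 0 1; 0 0 0 0 -0.6 0 1; 0 0 0 0 -0.6 0 1; 0 0 0 0 -0.6 0 1; 0 0 0 0 -0.6 0 1; 0 0 0 0 -0.6 0 1';  python3 goto.py .50 -.17 .25 0
```

```text
time: 12.55
ee_pos: [0.5214, -0.1818, 0.2546]
tcp_rot: [2.816, -0.305, 1.191]
wrist_force: [-0.1, 0.2, -1.3]
width: 0.695
gripper_force: 65.6
t 12.55 pos [ 0.5214 -0.1818  0.2546] q [-0.4499 -0.0431  2.3278  1.1849  0.1952  0.2331] w 0.6948811734460351 65.62517166137695
shift [-0.3283 -0.1164 -0.2238] turn [-0.2113 -9.1516  0.0841]
```

```bash
python3 -m jog '0 0 0 0 -0.6 0 1; 0 0 0 0 -0.6 0 1; 0 0 0 0 -0.6 0 1; 0 0 0 0 -0.6 0 1; 0 0 0 0 -0.8 0 1; 0 0 0 0 -0.8 0 1; 0 0 0 0 -0.8 0 1; 0 0 0 0 -0.8 0 1';  python3 goto.py .50 -.17 .25 0
```

```text
time: 13.55
ee_pos: [0.5219, -0.1803, 0.2549]
tcp_rot: [3.066, -0.322, 0.509]
wrist_force: [0.2, -1.2, -0.1]
width: 0.695
gripper_force: 65.6
t 13.55 pos [ 0.5219 -0.1803  0.2549] q [-0.3794  0.0593  1.9953  0.102   0.7695  1.3388] w 0.6946732343948245 65.60059189796448
shift [-0.3987 -0.0923 -0.0474] turn [-0.2217 -3.7473  0.1595]
```

```bash
python3 -m jog '0 0 0 -0.2 -0.9 0.1 1; 0 0 0 0 -0.9 0 1; 0 0 0 0 -0.9 0 1; 0 0 0 0 -0.9 0 1; 0 -0.3 0 0 -0.1 0 1; 0 -0.6 0 0 0 0 1; 0 -0.8 0 0 0 0 1; 0 -0.8 0 0 0 0 1; 0 -0.8 0 0 0 0 1; 0 -0.8 0 0 0 0 1; 0 -0.8 0 0 0 0 1; 0 -0.5 0 0 0 0 1';  python3 goto.py .505 .205 .08 0
```

```text
time: 15.05
ee_pos: [0.5924, 0.1387, 0.2557]
tcp_rot: [-3.121, 0.342, -0.012]
wrist_force: [1.4, -0.7, -1.1]
width: 0.695
gripper_force: 65.6
t 15.05 pos [0.5924 0.1387 0.2557] q [ 0.2278  0.3011  1.6509 -0.0006  1.1814  2.0169] w 0.6950854873876317 65.58253169059753
shift [-1.6832 -0.7554  2.9171] turn [-0.0357 -0.0876  0.0606]
```

```bash
python3 -m jog '-0.3 -0.1 0.2 0 -0.09 0.06 1; -0.5 -0.2 0.4 0 0 0 1; -0.5 -0.2 0.5 0 0 0 1; -0.38 -0.2 0.5 0 0 0 1; 0 -0.05 0.5 0 0 0 1; 0 0 0.5 0 0 0 1; 0 0 0.3 0 0 0 1; 0 0 0 0 0 0 1';  python3 goto.py .505 .205 .0145 0
```

```text
time: 16.05
ee_pos: [0.5036, 0.2016, 0.0808]
tcp_rot: [-3.121, 0.353, 0.004]
wrist_force: [-0.0, 0.2, -0.4]
width: 0.696
gripper_force: 65.6
t 16.05 pos [0.5036 0.2016 0.0808] q [0.3768 0.4214 1.9284 0.0025 0.7934 2.1709] w 0.6963361511207568 65.58740973472595
shift [ 0.0121 -0.0601  1.1045] turn [-0.0064  0.0272 -0.0187]
```

```bash
python3 -m jog '0 -0.05 0.3 0 0 0 1; 0 0 0.3 0 0 0 1; 0 0 0.25 0 0 0 1; 0 0 0.12 0 0 0 1; 0 0 0.06 0 0 0 1; 0 0 0.04 0 0 0 1; 0 0 0 0 0 0 1; 0 0 0 0 0 0 1';  python3 goto.py .505 .205 .0145 0
```

```text
time: 17.05
ee_pos: [0.5061, 0.2054, 0.018]
tcp_rot: [-3.119, 0.352, -0.001]
wrist_force: [-0.1, 0.1, -1.2]
width: 0.7
gripper_force: 65.6
t 17.05 pos [0.5061 0.2054 0.018 ] q [0.3816 0.5266 1.9475 0.0027 0.6656 2.1749] w 0.6999607976945671 65.58890104293823
shift [-0.017   0.0102  0.0584] turn [-0.0279 -0.0064 -0.0138]
```

Still about 3 mm above the counter and bearing its own weight. I'll lower the rest, then open and back straight up.

```bash
python3 -m jog '0 0 0.03 0 0 0 1; 0 0 0.03 0 0 0 1; 0 0 0 0 0 0 1; 0 0 0 0 0 0 1; 0 0 0 0 0 0 0.2; 0 0 0 0 0 0 0; 0 0 0 0 0 0 0; 0 0 0 0 0 0 0; 0 0 0 0 0 0 0'; python3 goto.py
```

```text
time: 18.18
ee_pos: [0.5059, 0.2053, 0.0141]
tcp_rot: [-3.12, 0.352, -0.0]
wrist_force: [-0.1, 0.6, -0.4]
width: 1.0
gripper_force: 0.0
t 18.175 pos [0.5059 0.2053 0.0141] q [0.3816 0.5333 1.9486 0.0028 0.6585 2.1749] w 0.999953854009335 0.0
```

```bash
python3 -m jog '0 0 -0.3 0 0 0 0; 0 0 -0.5 0 0 0 0; 0 0 -0.7 0 0 0 0; 0 0 -0.8 0 0 0 0; 0 0 -0.8 0 0 0 0; 0 0 -0.5 0 0 0 0; -0.6 -0.1 0 0 0 0 0; -0.8 -0.1 0 0 0 0 0; -0.6 0 0 0 0 0 0; 0 0 0 0 0 0 0; 0 0 0 0 0 0 0'; python3 waf.py end; python3 -c "
import cv2
cv2.imwrite('pics/end.png',cv2.resize(cv2.imread('pics/scene_end.png')[170:340,130:470],(800,400)))"
```

```text
time: 19.55
ee_pos: [0.3922, 0.2435, 0.2311]
tcp_rot: [-3.119, 0.351, -0.003]
wrist_force: [-0.0, -0.5, -0.3]
width: 0.998
gripper_force: 0.0
scene tan px 208 [[ 0.4703 -0.1754  0.018 ]] u 221 256 v 263 277
top tan px 139 [[ 0.4737 -0.1731  0.018 ]] u 374 400 v 233 251
```

View pics/end.png

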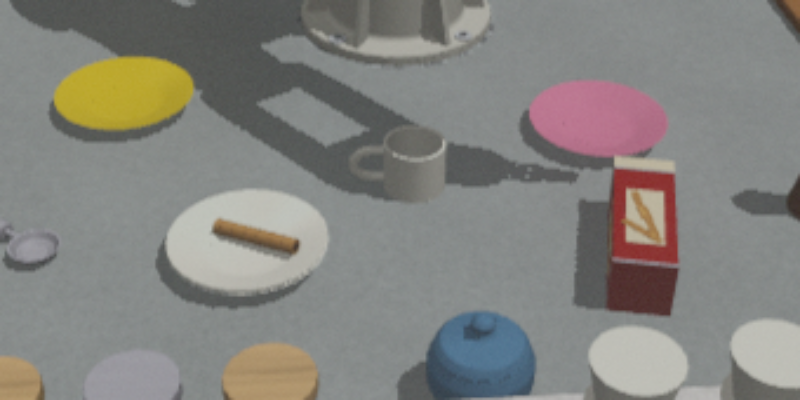

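The picture shows the wafer lying on the white saucer (255,235), the tin flat where it was (643,235), everything else in place and the robot clear. Handing in.

```bash
python3 -c "
from workcell import manip; print(manip.sign_off())"
```

```text
the job is handed in; nothing more can be done
None
```

The wafer rests about 10 mm from the top saucer's centre, the empty tin lies flat back where it was with everything else in place, and the job was handed in at about 20 s of the 54 s allowed; no verdict came back.

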